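Raise the scrap bin lid with its lift lever

ROBOT

A 6-joint arm with a two-finger parallel gripper is mounted at the origin on the work surface. World frame = base frame: x ahead of the robot, y to its left, z up, the work surface at z = 0. Lengths are in m, angles in rad, forces in N, time in s.
With the tool pointing down it reaches from about 0.225 to 0.875 m from the base axis. Payload 3.4 kg.
Tool frame: the origin (TCP) lies on the centre line of the jaws, within the pads' length; the fingertips stand 17 mm ahead of it and the grasp point (between the pads) lies 2 mm behind it; z points along the fingers, y is the line along which they close (so a half turn about z gives the same grasp; the last joint's range is limited). The gripper opens to 85 mm and grips with 20 to 120 N. Pads are 22 mm wide; open, the fingers measure 114 mm over their backs; the gripper's body (76 mm by 85 mm) begins 54 mm behind the grasp point. The pads swing forward as they close: fully open they stand 13 mm farther back than shut.
Start: joints at [-1.427, 0.276, 1.505, -0, 1.361, -0.121], TCP at [0.15, -0.555, 0.209] pointing down, gripper open.
Joint ranges: [-2.89, 2.89], [-0.75, 2.08], [0.22, 2.7], [-1.18, 4.32], [0.11, 2.71], [-2.7, 2.7]. Speed limits (rad/s): [2.57, 2.57, 3.14, 3.14, 3.14, 3.14].

INTERFACE

Orientations are given as a unit quaternion [w, x, y, z].
In Python, from rig import manip gives the robot as it stands.
- The arm moves only by the tool move_arm, never from a script. Its argument "steps" is one flat list of numbers, 7 for each row, row after row: the turn, a rotation vector about the world's x, y, z normalised to -1 to 1, where 1 is 360 degrees, then the shift along the world's x, y, z normalised to -1 to 1, where 1 is 1 m, then the opening, from -1 (shut) to 1 (fully open). A call has exactly 10 rows; each row is the pose to reach, as a shift and turn from the pose commanded when the call began, turning the shorter way round; what a row does not reach only later rows make up. A row lasts 1/10 s, in which the tool goes at most 50 mm and 8.59 degrees, less where a joint would pass 70% of its speed; a pose out of reach is approached as far as the arm can. A call with a number of a shift or a turn outside -1 to 1 is refused whole. A call with a gripper value outside its range is refused whole. The fingers move at their own pace and stop on an object; "squeeze" is the grip in N (left out, the last holds). Time passes only in rows, so rows that repeat a pose let the fingers close, or fill a call up. It gives the time, the measured TCP pose, the force, the opening and the grip force at its end, in the units of the state.
- manip.get_state(): the state, without advancing time (a new reading comes with each control period).
- manip.get_image(name): name is "side" or "top"; returns a dict with "pixels" (420x560x3 uint8, blue, green, red), "fx", "fy", "cx", "cy" (pixels), "R" (3x3) and "t" (3): a world point X has camera coordinates R X + t. Camera axes: x right, y down, z forward; pixel columns grow to the right and rows downward; lengths in m; the calibration is good to about 2 mm. A picture is of the moment at which its call begins. There is no depth.
- manip.sign_off(): hands the job in; it is judged then, once.
The state is a dict: "clock": time; "qpos": joint angles; "qd": joint speeds; "effort": joint torques, N m; "position": TCP position; "ee_rot": TCP orientation; "contact_force": force on the tool from outside, world axes, zero at the start; "moment": the same for the moment, N m; "width": finger opening in m; "gripper_force": force on a finger pad.
Only numpy, scipy, OpenCV 4.12 (cv2) and the standard library are available. Lean on these libraries where they do the work, as an engineer would, in place of code of your own. Each camera call takes 0.05 s, during which the arm holds its last target. There are 200 camera calls.

TASK

The steel scrap bin on the counter is to be opened and held open. With a fingertip, push the small swivel catch all the way round until it is off the lid; then press the big round plate at the long end of the lift lever all the way down to its stop, so that the short end raises the heavy lid, and finish still holding the lever down. Do not pick anything up, do not raise the lid by hand, and leave the tin, the jar and the bottle where they stand.

Things in the scene. Friction and masses are not known exactly. Their poses are not given: they have to be found in the camera images.
- bin: Fixed unit: steel bin 200 mm (x) by 140 (y) by 100 high, shut by the lid. Origin under its centre, on the counter; x points away from the robot, y from the bin to the long end of the lever; yaw within 0.3 rad. Offsets in the other entries are in this frame. On its +y side two cheeks 121 mm high carry the lever; on its -x side stands the catch's post.
- lid: Heavy steel lid (2.3 kg, varies by 40 percent), 200 mm (x) by 145 (y) by 10, top at z = 110 when shut; a tongue on its +y edge lies over the lever's short end. Origin on its hinge line at y = -70, z = 100. Its z axis is upright when shut and leans by the angle raised: about 0.35 rad with the lever at its stop. The catch blocks it. It falls shut when the lever is let go.
- lever: Steel two-armed lever; origin on its pivot, at x = 0, y = 166, z = 105 mm. Short arm 80 mm, with a roller under the lid's tongue; long arm towards +y, a bar 16 mm wide, carries the palm plate. Its y axis runs along the long arm: 0.40 rad above level at rest, 0.40 rad below level at its stop. Pressing takes 2 to 7 N at the plate; it swings back when let go.
- palm_plate (a point): Centre of the upper face of the round black palm plate, 90 mm across, 8 mm thick, on the lever's long end, 180 mm along the arm from the pivot and 10 mm above the arm's axis. At rest about y = 328, z = 184 mm, tilted 0.40 rad; it swings down about the pivot to about y = 336, z = 44 mm at the stop, tilted the other way.
- catch (a joint): Swivel catch locking the lid: flat arm 18 mm wide, turning on a vertical axis on a post 30 mm in front of the lid's -x edge. 0: arm points to the bin's +x, over the lid. Grows clockwise seen from above; 1.57: points to the bin's -y, off the lid; stop at 1.75. Clears the lid beyond 1.27. Starts at 0 to 0.4; about 1 N at the pin moves it, and it stays where left.
- catch_pin (a point): Top of the upright round push pin (14 mm thick, 40 mm tall, standing on the catch arm near its free end, 70 mm from the catch's axis). Top at z = 161 mm, its lower end on the arm at z = 121 mm.
- catch_pivot (a point): Point on the catch's vertical turning axis, at the arm's upper face: x = -130, y = 0, z = 121 mm.
- tin: Bystander: food tin, 74 mm across and 100 mm tall, loose, full; origin at the centre of its underside. It stands beyond the lever. To be left alone.
- jar: Bystander: glass jar with lid, 68 mm across and 110 mm tall, loose, full; origin at the centre of its underside. It stands beside the bin, on the lid's hinge side (-y). To be left alone.
- milk: Bystander: white bottle, 68 mm across and 170 mm tall, loose, full; origin at the centre of its underside. It stands behind the bin. To be left alone.

How it is judged:
By the outcome, as a careful person would: the job done as asked, in the order asked, and still so for the second after the job is handed in, while the arm keeps its last pose, push and grip.
It also fails if it takes over 45 s, if anything falls off the work surface, if the arm or the gripper's body presses on something with over 40 N, if the wrist force passes 120 N, or if a joint passes its speed limit or range.

## Working session

There is one attempt and no reset: what is moved stays moved. The work goes in short steps, Python scripts to look and compute and a tool call to move; the robot and the scene stay as the last step left them, time stands still between calls to the robot, and variables do not carry over. Pictures are saved under pics/ and viewed, at most 10 in all, crops included, and the job is handed in when it is done.

Besides the shell and the picture viewer there is one more tool, called after "Request:" as name(argument=value, ...), one argument or row to a line, values as JSON. move_arm: Moves the arm, as the interface text tells. Scaled input: -1 to 1 covers 1 m each way for a shift and 360 degrees each way for a turn. Its arguments: {"type":"object","properties":{"steps":{"type":"array"},"squeeze":{"type":"number"}},"required":["steps"]}

```bash
mkdir -p pics; python3 - <<'E'
from rig import manip
import cv2,numpy as np,pickle
d={}
for n in("side","top"):
    i=manip.get_image(n);d[n]=i;cv2.imwrite(f"pics/{n}0.png",i["pixels"])
    print(n,i["fx"],i["fy"],i["cx"],i["cy"],np.round(i["R"],3).tolist(),np.round(i["t"],3))
pickle.dump(d,open("d0.pkl","wb"))
s=manip.get_state();print(s)
E
```

```text
side 440.61680976891415 440.61680976891415 281.09916181570895 202.39643103958954 [[-0.813, -0.583, -0.005], [-0.43, 0.605, -0.67], [0.394, -0.543, -0.742]] [0.456 0.376 0.822]
top 490.82224678716494 490.82224678716494 270.77246579112915 215.16097923397353 [[-0.025, -1.0, -0.001], [-0.996, 0.025, -0.087], [0.087, -0.001, -0.996]] [-0.032  0.617  0.986]
{'clock': 0.1, 'qpos': array([-1.42701793e+00,  2.76523474e-01,  1.50600495e+00, -1.82121533e-05,
        1.36069984e+00, -1.21047194e-01]), 'qd': array([-0.00093722, -0.00118337, -0.00146627,  0.00151916,  0.00099439,
        0.00149373]), 'effort': array([ 1.46762704e-03, -4.17698801e+01, -2.46405995e+01, -2.26517959e-04,
        5.88732961e-03, -9.50877734e-06]), 'position': array([ 0.15038967, -0.55445864,  0.2079316 ]), 'ee_rot': array([-8.17647378e-04,  9.91245644e-01,  1.32028043e-01, -1.81983133e-05]), 'contact_force': array([-0.3625417 , -0.01617548, -0.26165441]), 'moment': array([-0.01604139,  0.00139288,  0.02839284]), 'gripper_force': 0.0, 'width': 0.08553789960897282}
```

View pics/side0.png

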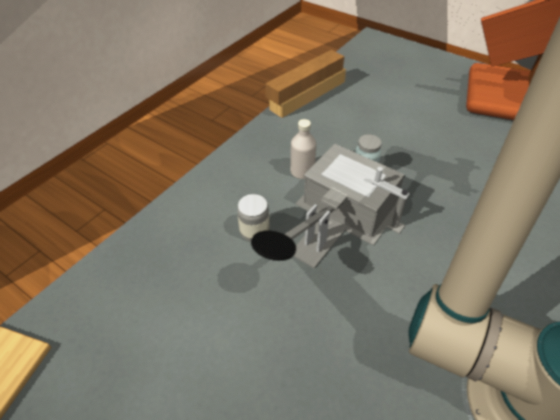

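View pics/top0.png

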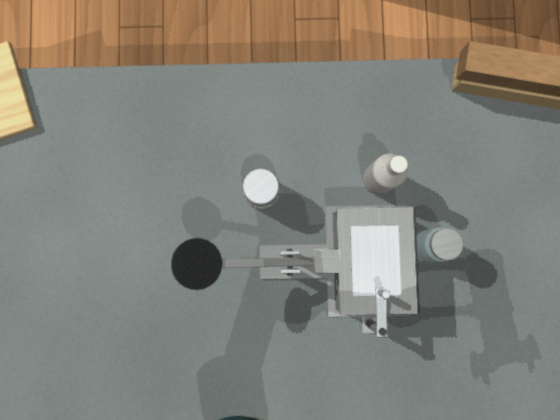

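The top view shows the plate centre at (197,264), the catch pivot near (382,331), the pin top near (384,294), and the lid corners at about (337,208), (413,207), (417,313) and (340,315). In the side view the plate is at (273,245). Next I'll fit the bin pose and view an enlarged overlay.

```bash
cat > h.py <<'E'
import numpy as np,cv2
def proj(i,X):
    c=np.atleast_2d(X)@np.array(i["R"]).T+np.array(i["t"]); return np.c_[i["fx"]*c[:,0]/c[:,2]+i["cx"],i["fy"]*c[:,1]/c[:,2]+i["cy"]]
def b2w(p,X):
    X=np.atleast_2d(X);c,s=np.cos(p[2]),np.sin(p[2]); return np.c_[p[0]+c*X[:,0]-s*X[:,1],p[1]+s*X[:,0]+c*X[:,1],X[:,2]]
def pin(q): return [-.13+.07*np.cos(q),-.07*np.sin(q),.161]
def plate(a): return [0,.166+.18*np.cos(a)-.01*np.sin(a),.105+.18*np.sin(a)+.01*np.cos(a)]
E
python3 - <<'E'
from h import *
import pickle
from scipy.optimize import least_squares
d=pickle.load(open("d0.pkl","rb"))
P=np.array([plate(.4),[.1,.075,.11],[.1,-.07,.11],[-.1,-.07,.11],[-.1,.075,.11]])
tp=np.array([[197,264],[337,208],[413,207],[417,313],[340,315]])
sp=np.array([[273,245]])
def f(v): return np.r_[(proj(d["top"],b2w(v,P))-tp).ravel(),(proj(d["side"],b2w(v,P[:1]))-sp).ravel(),(proj(d["top"],b2w(v,[pin(v[3])]))-[[384,294]]).ravel()]
r=least_squares(f,[.5,-.1,0,.2],loss="soft_l1");v=r.x;print(v,np.round(r.fun,1))
print("plate",b2w(v,[plate(.4),plate(-.4)]),"pin",b2w(v,[pin(v[3]),pin(1.6)]),"pivot",b2w(v,[[-.13,0,.121]]))
ims=[]
for n,(x0,y0,w,h) in dict(top=(160,150,320,210),side=(200,110,240,190)).items():
    i=d[n];k=3 if n=="side" else 2.4;im=cv2.resize(i["pixels"][y0:y0+h,x0:x0+w],None,fx=k,fy=k,interpolation=cv2.INTER_CUBIC)
    for X in list(P)+[pin(v[3]),[-.13,0,.121],[0,.166,.105]]:
        u=(proj(i,b2w(v,[X]))[0]-[x0,y0]+.5)*k;cv2.circle(im,tuple(int(t) for t in u),4,(0,0,255),1)
    cv2.imwrite(f"pics/{n}1.png",im)
E
```

```text
[ 0.5185693  -0.24575013 -0.00545508 -0.0335942 ] [ 0.2  0.  -0.8 -0.  -0.3 -0.5  0.5  0.4 -0.5 -0.1  0.2 -1.6  0.   0.5]
plate [[0.52035799 0.08214178 0.18430591]
 [0.52040048 0.08993004 0.04411531]] pin [[ 0.45854352 -0.2430715   0.161     ]
 [ 0.38614561 -0.31499894  0.161     ]] pivot [[ 0.38857123 -0.24504098  0.121     ]]
```

View pics/top1.png

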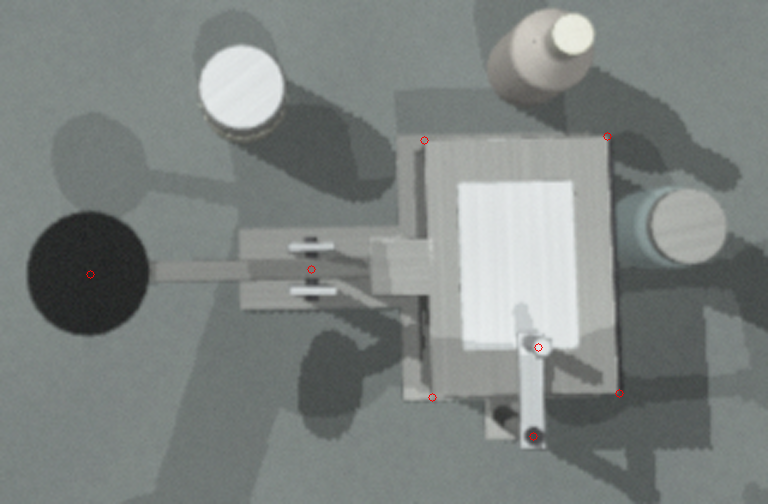

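View pics/side1.png

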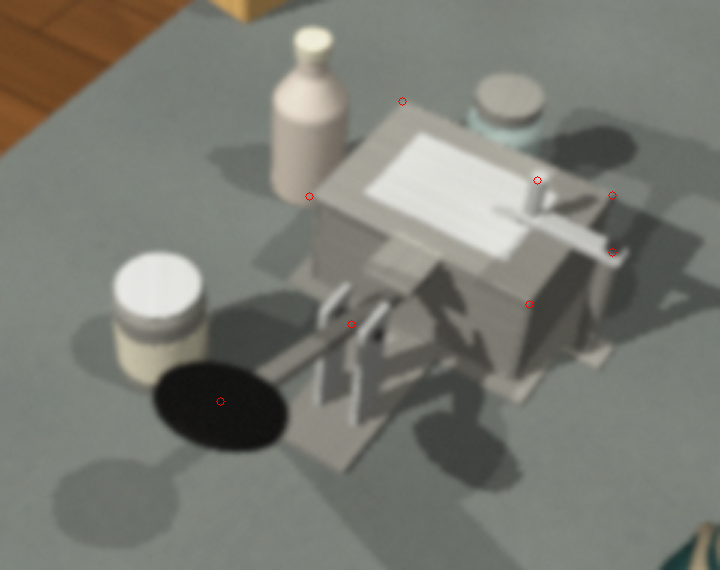

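The fit is good, under 1.6 px everywhere. The bin is at (0.5186, -0.2458) with yaw about 0, and the catch is at about 0 rad with its pin at (0.4585, -0.243). I'll close the gripper, turn it +75° and go above the +y side of the pin.

Request:
move_arm(
  steps=[0, 0, 0.02, 0.03, 0.035, 0.02, -1, 0, 0, 0.04, 0.06, 0.07, 0.04, -1, 0, 0, 0.063, 0.09, 0.105, 0.05, -1, 0, 0, 0.087, 0.12, 0.14, 0.05, -1, 0, 0, 0.11, 0.15, 0.175, 0.05, -1, 0, 0, 0.134, 0.185, 0.215, 0.05, -1, 0, 0, 0.158, 0.22, 0.25, 0.05, -1, 0, 0, 0.182, 0.25, 0.29, 0.05, -1, 0, 0, 0.2, 0.28, 0.325, 0.05, -1, 0, 0, 0.208, 0.308, 0.36, 0.05, -1],
)

```text
clock: 1.1
position: [0.4595, -0.1929, 0.2585]
ee_rot: [-0.0, 0.705, 0.709, 0.0]
contact_force: [0.4, -0.5, -0.5]
width: 0.0004
gripper_force: 0.0
```

Request:
move_arm(
  steps=[0, 0, 0, 0, 0, -0.03, -1, 0, 0, 0, 0, 0, -0.06, -1, 0, 0, 0, 0, 0, -0.085, -1, 0, 0, 0, 0, 0, -0.1, -1, 0, 0, 0, 0, 0, -0.109, -1, 0, 0, 0, 0, -0.005, -0.109, -1, 0, 0, 0, 0, -0.01, -0.109, -1, 0, 0, 0, 0, -0.015, -0.109, -1, 0, 0, 0, 0, -0.02, -0.109, -1, 0, 0, 0, 0, -0.02, -0.109, -1],
)

```text
clock: 2.1
position: [0.4589, -0.2162, 0.1504]
ee_rot: [0.001, 0.707, 0.707, 0.0]
contact_force: [-0.4, -0.0, -0.3]
width: 0.0
gripper_force: 0.0
```

```bash
python3 - <<'E'
from rig import manip
import cv2
i=manip.get_image("top");a=cv2.resize(i["pixels"][200:360,300:480],None,fx=2.2,fy=2.2,interpolation=3)
j=manip.get_image("side");b=cv2.resize(j["pixels"][120:280,280:440],None,fx=2.2,fy=2.2,interpolation=3)
cv2.imwrite("pics/c2.png",cv2.hconcat([a,b]))
# arc plan: TCP lag .018/.07
import numpy as np
p=np.array([.3886,-.245])
for q in np.arange(0,1.71,.1):
    t=np.array([np.sin(-q),-np.cos(q)]);c=p+.07*np.array([np.cos(q),-np.sin(q)])-.018*t
    print(round(q,2),np.round(c-[.458,-.215],3),round(-q/2/np.pi,4))
E
```

```text
0.0 [ 0.001 -0.012] -0.0
0.1 [ 0.002 -0.019] -0.0159
0.2 [ 0.003 -0.026] -0.0318
0.3 [ 0.003 -0.033] -0.0477
0.4 [ 0.002 -0.041] -0.0637
0.5 [ 0.001 -0.048] -0.0796
0.6 [-0.001 -0.055] -0.0955
0.7 [-0.004 -0.061] -0.1114
0.8 [-0.008 -0.068] -0.1273
0.9 [-0.012 -0.074] -0.1432
1.0 [-0.016 -0.079] -0.1592
1.1 [-0.022 -0.084] -0.1751
1.2 [-0.027 -0.089] -0.191
1.3 [-0.033 -0.093] -0.2069
1.4 [-0.04  -0.096] -0.2228
1.5 [-0.046 -0.099] -0.2387
1.6 [-0.053 -0.1  ] -0.2546
1.7 [-0.061 -0.102] -0.2706
```

View pics/c2.png

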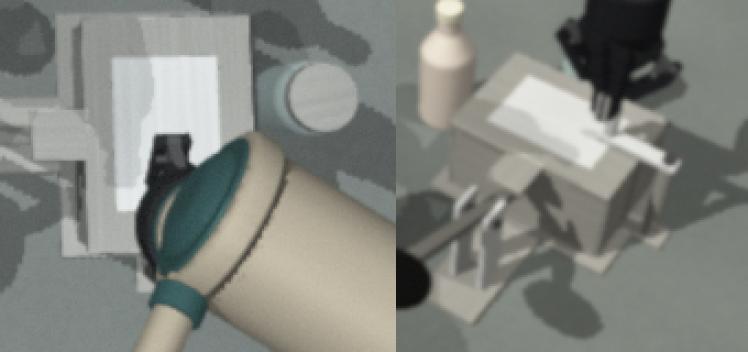

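The fingertips stand just on the +y side of the pin (side crop, about (610,115)), with a small gap, as planned. I'll push along the arc and turn with it.

Request:
move_arm(
  steps=[0, 0, 0, 0.001, -0.006, 0, -1, 0, 0, 0, 0.001, -0.012, 0, -1, 0, 0, -0.016, 0.002, -0.019, 0, -1, 0, 0, -0.032, 0.003, -0.026, 0, -1, 0, 0, -0.048, 0.003, -0.033, 0, -1, 0, 0, -0.064, 0.002, -0.041, 0, -1, 0, 0, -0.08, 0.001, -0.048, 0, -1, 0, 0, -0.096, -0.001, -0.055, 0, -1, 0, 0, -0.111, -0.004, -0.061, 0, -1, 0, 0, -0.127, -0.008, -0.068, 0, -1],
)

```text
clock: 3.2
position: [0.4505, -0.2837, 0.1497]
ee_rot: [0.0, 0.927, 0.375, -0.0]
contact_force: [-0.1, 0.3, 0.6]
width: -0.0001
gripper_force: 0.0
```

Request:
move_arm(
  steps=[0, 0, -0.016, -0.004, -0.006, 0, -1, 0, 0, -0.032, -0.008, -0.011, 0, -1, 0, 0, -0.048, -0.014, -0.016, 0, -1, 0, 0, -0.064, -0.019, -0.021, 0, -1, 0, 0, -0.08, -0.025, -0.025, 0, -1, 0, 0, -0.096, -0.032, -0.028, 0, -1, 0, 0, -0.112, -0.038, -0.031, 0, -1, 0, 0, -0.127, -0.045, -0.032, 0, -1, 0, 0, -0.135, -0.049, -0.033, 0, -1, 0, 0, -0.135, -0.049, -0.033, 0, -1],
)

```text
clock: 4.2
position: [0.401, -0.3164, 0.1497]
ee_rot: [0.0, 0.999, -0.038, -0.0]
contact_force: [-0.4, -0.0, 0.8]
width: 0.0001
gripper_force: 0.0
```

```bash
python3 - <<'E'
from rig import manip
import cv2
s=manip.get_state();print(s["contact_force"],s["qpos"])
j=manip.get_image("side");b=cv2.resize(j["pixels"][100:300,230:450],None,fx=2.8,fy=2.8,interpolation=3)
cv2.imwrite("pics/c3.png",b)
E
```

```text
[-0.39369094 -0.04730505  0.77731279] [-8.04095084e-01  2.21906009e-01  1.73414238e+00 -3.27240289e-04
  1.18556441e+00  8.41906883e-01]
```

View pics/c3.png

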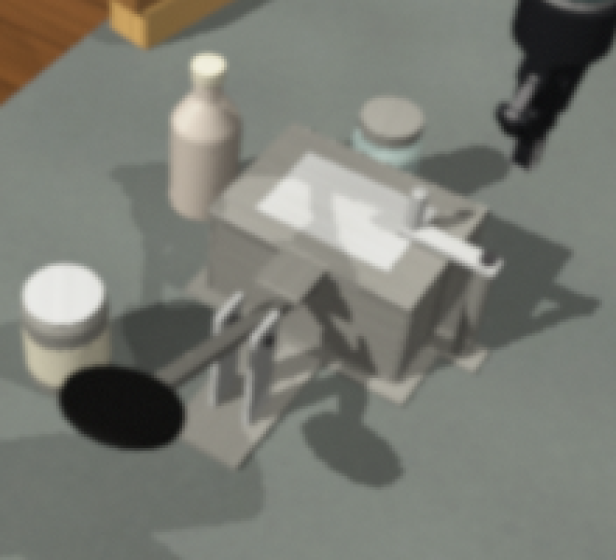

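The push missed: the pin is still at full-image (380,168), and the fingertips are at (417,157). I'll check where the calibration puts the tip and the pin.

```bash
python3 - <<'E'
from h import *
from rig import manip
from scipy.optimize import least_squares
import pickle
d=pickle.load(open("d0.pkl","rb"));S,T=d["side"],d["top"]
print("tip proj side",proj(S,[[.401,-.3164,.133],[.401,-.3164,.15]]))
# two-view triangulation of pin top and catch pivot and lid corners (side px from side1 crop /3+(200,110), top /2.4+(160,150))
pts=dict(pin=((538,174),(541,346)),pivot=((618,254),(533,436)),cornerNear=((527,306),(432,397)),plate=((220,405),(88,273)),cornerJar=((611,203),(619,392)),cornerFar=((316,195),(425,136)))
for n,(a,b) in pts.items():
    a=np.array(a)/3+[200,110]-.5;b=np.array(b)/2.4+[160,150]-.5
    r=least_squares(lambda X:np.r_[proj(S,X)[0]-a,proj(T,X)[0]-b],[.5,-.2,.15]);print(n,np.round(r.x,4),np.round(r.fun,1))
E
```

```text
tip proj side [[412.61992251 170.32685345]
 [414.17839512 165.11143482]]
pin [ 0.46   -0.2438  0.166 ] [-0.3  0.   0.1  0.2]
pivot [ 0.3871 -0.2459  0.1194] [-1.4  0.1  0.5  0.9]
cornerNear [ 0.4193 -0.1701  0.1082] [ 0.4 -0.  -0.2 -0.3]
plate [0.5211 0.0839 0.1824] [-0.5 -0.   0.2  0.4]
cornerJar [ 0.4183 -0.3183  0.0988] [ 0.3 -0.  -0.1 -0.2]
cornerFar [ 0.6199 -0.1737  0.1095] [-2.  -0.1  0.8  1.3]
```

```bash
python3 - <<'E'
from h import *
from rig import manip
j=manip.get_image("side");x0,y0,k=350,80,5
b=cv2.resize(j["pixels"][80:200,350:510],None,fx=k,fy=k,interpolation=3)
for z in np.arange(.11,.26,.02):
    u=(proj(j,[[.401,-.3164,z]])[0]+.5-[x0,y0])*k
    cv2.circle(b,tuple(int(t) for t in u),3,(0,0,255),-1);cv2.putText(b,f"{z:.2f}",(int(u[0])+30,int(u[1])),0,.4,(0,255,255))
cv2.imwrite("pics/c4.png",b)
print(manip.get_state()["position"])
E
```

```text
[ 0.40160561 -0.31633165  0.14976911]
```

View pics/c4.png

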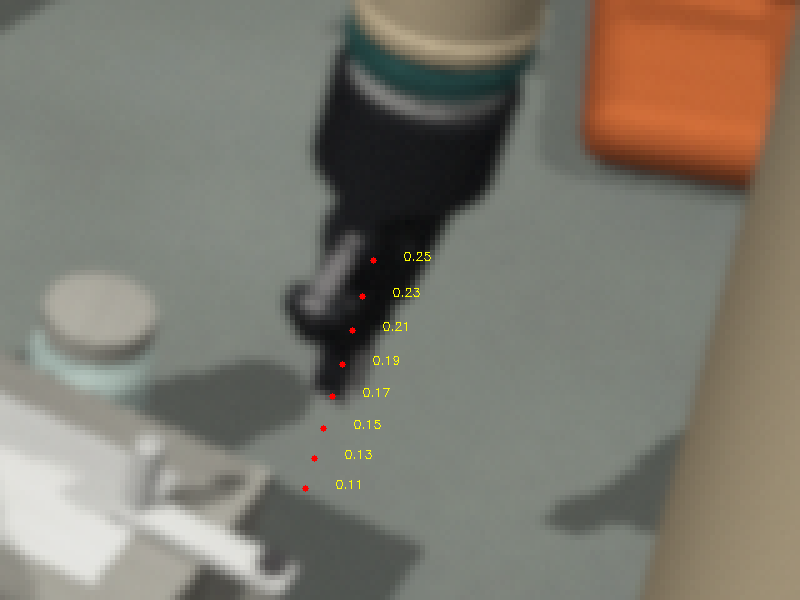

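The fingertips are actually at z≈0.170 with the TCP reading 0.150, so the real tip sits about 20 mm above the reported TCP instead of 17 mm below it. The push therefore passed over the 161 mm pin and touched nothing. I'll go back and repeat it 37 mm lower.

Request:
move_arm(
  steps=[0, 0, 0.022, 0, 0, 0.03, -1, 0, 0, 0.045, 0.01, 0.012, 0.03, -1, 0, 0, 0.068, 0.017, 0.03, 0.03, -1, 0, 0, 0.09, 0.025, 0.05, 0.03, -1, 0, 0, 0.113, 0.035, 0.07, 0.03, -1, 0, 0, 0.136, 0.045, 0.09, 0.03, -1, 0, 0, 0.16, 0.053, 0.105, 0.03, -1, 0, 0, 0.183, 0.057, 0.112, 0.03, -1, 0, 0, 0.206, 0.057, 0.116, 0.03, -1, 0, 0, 0.229, 0.057, 0.116, 0.03, -1],
)

```text
clock: 5.3
position: [0.4589, -0.1992, 0.1797]
ee_rot: [-0.0, 0.774, 0.634, 0.0]
contact_force: [0.8, -0.4, -0.1]
width: 0.0002
gripper_force: 0.0
```

Request:
move_arm(
  steps=[0, 0, 0.01, 0, 0, -0.02, -1, 0, 0, 0.02, 0, 0, -0.035, -1, 0, 0, 0.025, 0, 0, -0.045, -1, 0, 0, 0.025, 0, 0, -0.054, -1, 0, 0, 0.025, 0, 0, -0.06, -1, 0, 0, 0.025, 0, 0, -0.064, -1, 0, 0, 0.025, 0, 0, -0.067, -1, 0, 0, 0.025, 0, -0.006, -0.067, -1, 0, 0, 0.025, 0, -0.012, -0.067, -1, 0, 0, 0.025, 0, -0.015, -0.067, -1],
)

```text
clock: 6.3
position: [0.4589, -0.2161, 0.1132]
ee_rot: [0.001, 0.724, 0.689, 0.0]
contact_force: [-0.3, -0.7, 0.4]
width: -0.0002
gripper_force: 0.0
```

Request:
move_arm(
  steps=[0, 0, 0, 0.001, -0.006, 0, -1, 0, 0, 0, 0.001, -0.012, 0, -1, 0, 0, -0.016, 0.002, -0.019, 0, -1, 0, 0, -0.032, 0.003, -0.026, 0, -1, 0, 0, -0.048, 0.003, -0.033, 0, -1, 0, 0, -0.064, 0.002, -0.041, 0, -1, 0, 0, -0.08, 0.001, -0.048, 0, -1, 0, 0, -0.096, -0.001, -0.055, 0, -1, 0, 0, -0.111, -0.004, -0.061, 0, -1, 0, 0, -0.127, -0.008, -0.068, 0, -1],
)

```text
clock: 7.3
position: [0.4512, -0.2838, 0.113]
ee_rot: [0.001, 0.936, 0.352, 0.001]
contact_force: [0.5, -0.9, 0.5]
width: -0.0001
gripper_force: 0.6
```

```bash
python3 - <<'E'
from h import *
from rig import manip
j=manip.get_image("side");x0,y0,k=300,80,4
b=cv2.resize(j["pixels"][80:230,300:480],None,fx=k,fy=k,interpolation=3)
p=manip.get_state()["position"]
for z in np.arange(.13,.22,.02):
    u=(proj(j,[[p[0],p[1],z]])[0]+.5-[x0,y0])*k
    cv2.circle(b,tuple(int(t) for t in u),3,(0,0,255),-1)
cv2.imwrite("pics/c5.png",b)
E
```

```text
(no output)
```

View pics/c5.png

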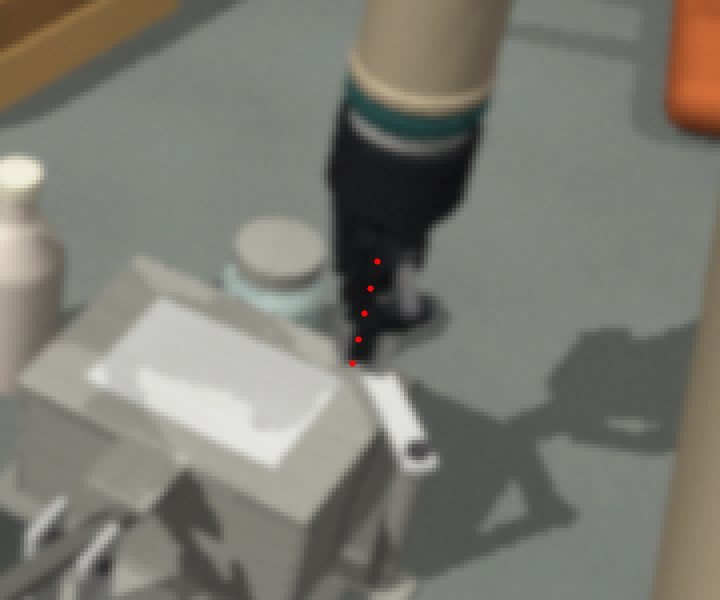

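The catch is now turning with the finger: the arm runs from (420,450) to (370,370) in the crop, about halfway round. I'll carry on to the end of the arc.

Request:
move_arm(
  steps=[0, 0, -0.016, -0.004, -0.006, 0, -1, 0, 0, -0.032, -0.008, -0.011, 0, -1, 0, 0, -0.048, -0.014, -0.016, 0, -1, 0, 0, -0.064, -0.019, -0.021, 0, -1, 0, 0, -0.08, -0.025, -0.025, 0, -1, 0, 0, -0.096, -0.032, -0.028, 0, -1, 0, 0, -0.112, -0.038, -0.031, 0, -1, 0, 0, -0.127, -0.045, -0.032, 0, -1, 0, 0, -0.135, -0.049, -0.033, 0, -1, 0, 0, -0.138, -0.051, -0.033, 0, -1],
)

```text
clock: 8.35
position: [0.3996, -0.3167, 0.1129]
ee_rot: [0.0, 0.997, -0.072, 0.0]
contact_force: [1.5, -1.2, -0.5]
width: 0.0001
gripper_force: 0.5
```

Request:
move_arm(
  steps=[0, 0, 0, 0.008, 0, 0, -1, 0, 0, 0, 0.012, 0, 0.02, -1, 0, 0, 0, 0.012, 0, 0.06, -1, 0, 0, 0, 0.012, 0, 0.1, -1, 0, 0, 0, 0.015, 0.02, 0.14, -1, 0, 0, 0, 0.025, 0.055, 0.16, -1, 0, 0, 0, 0.037, 0.1, 0.16, -1, 0, 0, 0, 0.05, 0.145, 0.16, -1, 0, 0, 0, 0.063, 0.19, 0.16, -1, 0, 0, 0, 0.076, 0.235, 0.16, -1],
)

```text
clock: 9.35
position: [0.4762, -0.0788, 0.273]
ee_rot: [-0.0, 0.997, -0.071, 0.0]
contact_force: [0.1, -0.4, -0.2]
width: 0.0003
gripper_force: 0.0
```

Request:
move_arm(
  steps=[0, 0, 0, 0.013, 0.045, 0, -1, 0, 0, 0, 0.025, 0.09, 0, -1, 0, 0, 0, 0.037, 0.13, 0, -1, 0, 0, 0, 0.045, 0.155, -0.01, -1, 0, 0, 0, 0.045, 0.163, -0.03, -1, 0, 0, 0, 0.045, 0.163, -0.05, -1, 0, 0, 0, 0.045, 0.163, -0.065, -1, 0, 0, 0, 0.045, 0.163, -0.075, -1, 0, 0, 0, 0.045, 0.163, -0.08, -1, 0, 0, 0, 0.045, 0.163, -0.08, -1],
)

```text
clock: 10.35
position: [0.5204, 0.0821, 0.1923]
ee_rot: [0.0, 0.997, -0.072, -0.0]
contact_force: [-0.2, -0.1, 0.1]
width: 0.0
gripper_force: 0.0
```

```bash
python3 - <<'E'
from h import *
from rig import manip
v=[.5186,-.2458,-.0055]
j=manip.get_image("side");x0,y0,k=200,80,3.2
b=cv2.resize(j["pixels"][80:260,200:440],None,fx=k,fy=k,interpolation=3)
for X in ([.52,.082,.193],*b2w(v,[pin(1.27),pin(1.75)])):
    u=(proj(j,[X])[0]+.5-[x0,y0])*k
    cv2.circle(b,tuple(int(t) for t in u),3,(0,0,255),-1)
cv2.imwrite("pics/c6.png",b)
E
```

```text
(no output)
```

View pics/c6.png

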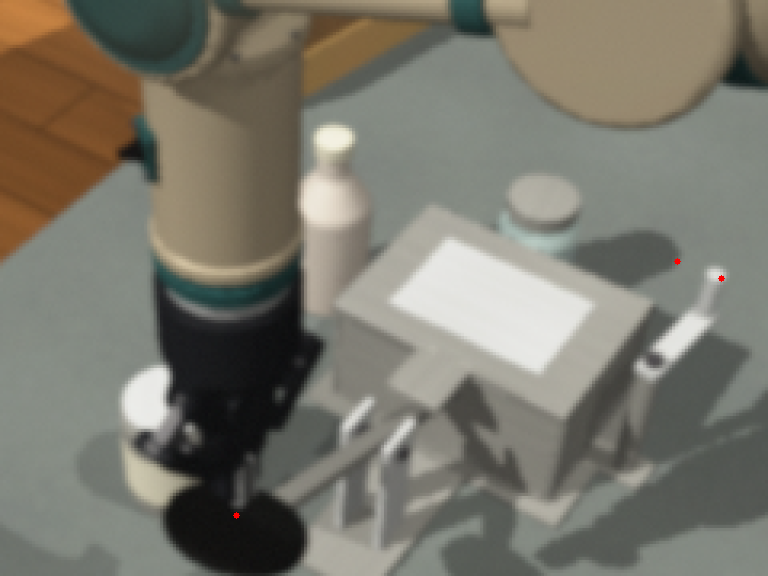

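The catch pin is at (715,275), beside the projected 1.75 stop point, so the arm is clear of the lid. The fingertips stand over the middle of the plate at (237,510). I'll press down along the plate's arc.

Request:
move_arm(
  steps=[0, 0, 0, 0, 0, -0.012, -1, 0, 0, 0, 0, 0, -0.022, -1, 0, 0, 0, 0, 0.002, -0.032, -1, 0, 0, 0, 0, 0.005, -0.042, -1, 0, 0, 0, 0, 0.009, -0.054, -1, 0, 0, 0, 0, 0.013, -0.066, -1, 0, 0, 0, 0, 0.016, -0.08, -1, 0, 0, 0, 0, 0.018, -0.094, -1, 0, 0, 0, 0, 0.018, -0.108, -1, 0, 0, 0, 0, 0.017, -0.12, -1],
)

```text
clock: 11.4
position: [0.5208, 0.0998, 0.0719]
ee_rot: [-0.001, 0.997, -0.072, 0.0]
contact_force: [0.6, 1.3, 4.0]
width: 0.0001
gripper_force: 2.4
```

Request:
move_arm(
  steps=[0, 0, 0, 0, -0.001, -0.006, -1, 0, 0, 0, 0, -0.002, -0.012, -1, 0, 0, 0, 0, -0.004, -0.018, -1, 0, 0, 0, 0, -0.005, -0.024, -1, 0, 0, 0, 0, -0.007, -0.03, -1, 0, 0, 0, 0, -0.008, -0.034, -1, 0, 0, 0, 0, -0.008, -0.037, -1, 0, 0, 0, 0, -0.009, -0.04, -1, 0, 0, 0, 0, -0.009, -0.042, -1, 0, 0, 0, 0, -0.009, -0.042, -1],
)

```text
clock: 12.4
position: [0.5204, 0.0893, 0.0305]
ee_rot: [0.001, 0.997, -0.072, -0.0]
contact_force: [-0.0, -0.1, 1.9]
width: -0.0003
gripper_force: 0.7
```

Not at the stop yet; I'll creep down 1 mm per row.

Request:
move_arm(
  steps=[0, 0, 0, 0, 0, -0.001, -1, 0, 0, 0, 0, 0, -0.002, -1, 0, 0, 0, 0, 0, -0.003, -1, 0, 0, 0, 0, 0, -0.004, -1, 0, 0, 0, 0, 0, -0.005, -1, 0, 0, 0, 0, 0, -0.006, -1, 0, 0, 0, 0, 0, -0.007, -1, 0, 0, 0, 0, 0, -0.007, -1, 0, 0, 0, 0, 0, -0.007, -1, 0, 0, 0, 0, 0, -0.007, -1],
)

```text
clock: 13.4
position: [0.5205, 0.0901, 0.0236]
ee_rot: [-0.0, 0.997, -0.072, -0.0]
contact_force: [-0.8, -0.2, 3.1]
width: -0.0001
gripper_force: 1.0
```

Request:
move_arm(
  steps=[0, 0, 0, 0, 0, -0.001, -1, 0, 0, 0, 0, 0, -0.001, -1, 0, 0, 0, 0, 0, -0.002, -1, 0, 0, 0, 0, 0, -0.002, -1, 0, 0, 0, 0, 0, -0.003, -1, 0, 0, 0, 0, 0, -0.003, -1, 0, 0, 0, 0, 0, -0.004, -1, 0, 0, 0, 0, 0, -0.004, -1, 0, 0, 0, 0, 0, -0.004, -1, 0, 0, 0, 0, 0, -0.004, -1],
)

```text
clock: 14.4
position: [0.5207, 0.0898, 0.022]
ee_rot: [0.0, 0.997, -0.072, 0.001]
contact_force: [-3.8, -0.8, 19.1]
width: -0.0002
gripper_force: 8.6
```

The force has jumped to 19 N and the motion has stopped, so the lever looks to be at its stop. I'll check with the last picture.

```bash
python3 - <<'E'
from h import *
from rig import manip
j=manip.get_image("side");x0,y0,k=200,80,3.2
b=cv2.resize(j["pixels"][80:260,200:440],None,fx=k,fy=k,interpolation=3)
v=[.5186,-.2458,-.0055];a=.35;c,s=np.cos(a),np.sin(a)
for X in b2w(v,[[x,-.07+.145*c-.01*s,.1+.145*s+.01*c] for x in(-.1,.1)]+[pin(1.27),pin(1.75)]):
    u=(proj(j,[X])[0]+.5-[x0,y0])*k
    cv2.circle(b,tuple(int(t) for t in u),3,(0,0,255),-1)
cv2.imwrite("pics/c7.png",b);print(manip.get_state()["contact_force"])
E
```

```text
[-4.21267303 -0.37799273 18.96939102]
```

View pics/c7.png

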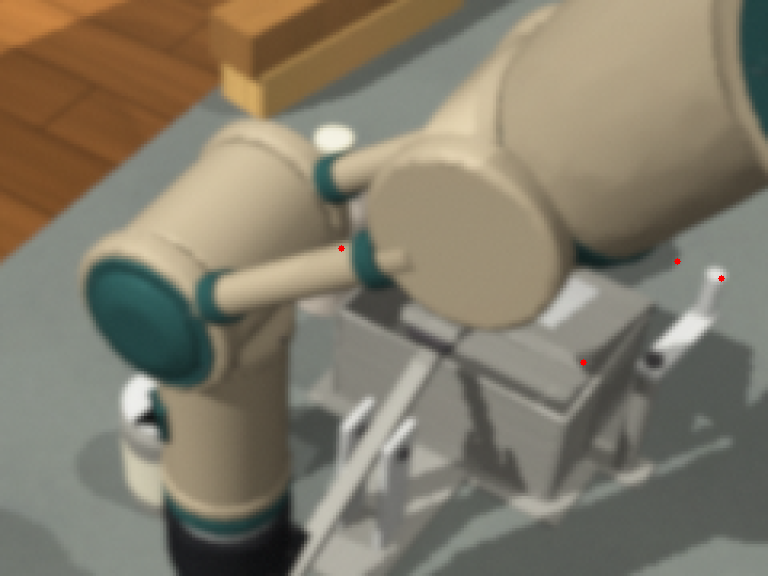

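The lid is up: its near corner is at the predicted 0.35 rad spot (583,362). The catch is at its stop, and the lever is down and held with about 19 N. Handing in.

```bash
python3 -c "
from rig import manip
print(manip.sign_off())"
```

```text
the job is handed in; nothing more can be done
None
```

The job is handed in: the catch is swung to its stop off the lid, the lever is held on its stop at about 19 N and the lid is open. My first push passed over the pin without touching it, so I repeated it lower. The tin, jar and bottle were not touched.

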